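# Shut and lock the light source's access panel

## Task

Swing the open access panel on top of the microscope light source gently shut, then push its sprung quarter-turn stud straight in until it bottoms, without ramming it, turn it ninety degrees clockwise and let it go so that it stays in and locks the panel. Leave the dish, forceps, case and tube rack alone.

Things in the scene. Friction and masses are not known exactly. Their poses are not given: they have to be found in the camera images.
- housing: White sheet-metal light source, fixed, 250 x 180 mm in plan. Origin: on the bench under the middle of the bay that the panel covers; x to the solid end (bay x = -90 to +85 mm, solid end to +160 mm, 116 mm high), y to the hinge side, z up. Bay open at the top, rim at 110 mm. Inside under the stud: a steel receptacle with a slot along y; more than 20 N from the stud damages it.
- panel (a joint): Angle (rad) of the white access panel: 0 shut, up to 1.2 open (free edge up). It is 176 mm along housing x, 178 mm from hinge to free edge, 6 mm thick. Hinge line: along housing x at y = +85 mm, z = 110 mm (its underside when shut; top face then at 116 mm); free edge towards -y. The stiff hinge (0.75 N m friction) stays where it is left. Mass 0.2 to 0.4 kg.
- panel_edge (a point): Middle of the panel's free edge, on its top face, 179 mm from the hinge line.
- panel_hinge (a point): Middle of the hinge line; x along the hinge (housing x) when shut.
- stud: Sprung stud on the panel, 140 mm from the hinge line, mid-width. Origin: on its axis, level with the panel's top face while it is out; z out of the panel. A 12 mm shaft carries a 28 mm round flange (27 to 30 mm above the origin) and a black wing 30 long, 12 thick, 24 high (30 to 54 mm above the origin). It is pushed in along -z: spring 3.5 N at first, plus 2.5 N per 10 mm.
- stud_turn (a joint): Turn (rad) of the wing, clockwise from above: 0 open, wing length along housing y (square to the hinge); 1.57 locked, wing parallel to the hinge; end stop 1.64. Let go within 0.1 of 1.57, the stud rises 4 to 5 mm into a notch and stays 2 to 20 mm below its free height; unturned it springs fully out. With the panel open it turns freely: leave it at 0, or its pin misses the slot.
- stud_top (a point): Middle of the wing's top, 54 mm above the stud's origin; wing length along its y. With the panel shut the stud meets a hard stop after 7 to 24 mm of push, different each time and unseen: feel for the sharp rise of force. Only in the last 1.5 mm before the stop can its cross pin turn; higher up the turn is blocked.
- dish: Bystander: glass dish 90 mm across, 16 mm high; origin under its centre.
- forceps: Bystander: steel forceps, 120 mm long, 6 mm high, lying on the bench; origin under their middle.
- case: Bystander: flat metal case 70 x 150 x 24 mm; origin under its centre.
- rack: Bystander: orange rack 70 x 160 mm with two rows of white-capped tubes, 92 mm high; origin under its centre.

How it is judged:
By the outcome, as a careful person would: the job done as asked, in the order asked, and still so for the second after the job is handed in, with the robot touching nothing.
It also fails if it takes over 72 s, if anything falls off the work surface, if the arm or the gripper's body presses on something with over 40 N, if the wrist force passes 120 N, or if a joint passes its speed limit or range.

## Robot

A 7-joint arm with a two-finger parallel gripper is mounted at the origin on the work surface. World frame = base frame: x ahead of the robot, y to its left, z up, the work surface at z = 0. Lengths are in m, angles in rad, forces in N, time in s.
With the tool pointing down it reaches from about 0.425 to 1.025 m from the base axis. Payload 3.6 kg.
Tool frame: the origin (TCP) lies midway between the tips of the shut fingers; the grasp point (between the pads) lies 19 mm behind it; z points along the fingers, y is the line along which they close (so a half turn about z gives the same grasp; the last joint's range is limited). The gripper opens to 85 mm and grips with 20 to 120 N. Pads are 22 mm wide; open, the fingers measure 114 mm over their backs; the gripper's body (76 mm by 85 mm) begins 54 mm behind the grasp point. The pads swing forward as they close: fully open they stand 13 mm farther back than shut.
Start: joints at [1.196, 0.591, 0.048, 1.609, -0.033, 0.943, -0.034], TCP at [0.202, -0.696, 0.231] pointing down, gripper open.
Joint ranges: [-2.69, 2.69], [-0.47, 2.24], [-1.27, 1.36], [0.19, 2.51], [-1.53, 4.68], [0.08, 2.07], [-3.09, 3.09]. Speed limits (rad/s): [2.57, 2.57, 3.14, 3.14, 3.14, 3.14, 3.14].

## Interface

Orientations are given as a 3x3 rotation matrix whose columns are the frame's x, y, z axes.
In Python, from bench import * gives the robot as it stands. The module is installed in compiled form; this text tells all that it offers.
- The arm moves only by the tool play_rows, never from a script. Its argument "series" is a list of rows, each a list of 5 numbers: the closure, from 0 (fully open) to 1 (shut), then the shift along the tool's x, y, z in cm, then the turn about the tool's z in rad. A call has 1 to 12 rows; each row shifts and turns the commanded pose from where the row before left it, along the tool's axes as they then stand; what a row does not reach is not made up. A row lasts 1/12 s, in which the tool goes at most 41.7 mm and 7.16 degrees, less where a joint would pass 70% of its speed; a pose out of reach is approached as far as the arm can. A call is refused whole if a number of a shift passes 4.17 or a number of a turn 0.125, either way. A call with a gripper value outside its range is refused whole. The fingers move at their own pace and stop on an object; "newtons" is the grip in N (left out, the last holds). Time passes only in rows, so rows that do not move let the fingers close. It gives the time, the measured TCP pose, the force, the opening and the grip force at its end, in the units of the state.
- observe(): the state, without advancing time (a new reading comes with each control period).
- snapshot(name): name is "scene" or "top" or "wrist"; returns a dict with "frame" (420x560x3 uint8, red, green, blue), "vertical_fov" (degrees; the focal length in pixels is half the picture's height over the tangent of half this angle, whatever the lens; pixels are square), "cx", "cy" (the principal point, pixels), "camera_from_world" (4x4, takes a point from world to camera coordinates); the wrist camera has in their place "T_tool_cam" (4x4, takes a point from camera to tool coordinates, whose origin is the TCP and whose axes are the flange's). Camera axes: x right, y down, z forward; pixel columns grow to the right and rows downward; lengths in m; the calibration is good to about 2 mm. The wrist camera is an equidistant fisheye: a pixel r from the principal point sees the ray r / f radians off the axis. A picture is of the moment at which its call begins: read the wrist's pose just before it. There is no depth.
- job_done(): hands the job in; it is judged then, once.
The state is a dict: "t": time; "joint_pos": joint angles; "joint_velocities": joint speeds; "effort": joint torques, N m; "tcp_pos": TCP position; "tool_rot": TCP orientation; "ft_force": force on the tool from outside, world axes, zero at the start; "torque": the same for the moment, N m; "opening": finger opening in m; "gripper_force": force on a finger pad.
Only numpy, scipy, OpenCV 4.12 (cv2) and the standard library are available. Lean on these libraries where they do the work, as an engineer would, in place of code of your own. Each camera call takes 0.05 s, during which the arm holds its last target. There are 200 camera calls.

## Working session

There is one attempt and no reset: what is moved stays moved. The work goes in short steps, Python scripts to look and compute and a tool call to move; the robot and the scene stay as the last step left them, time stands still between calls to the robot, and variables do not carry over. Pictures are saved under pics/ and viewed, at most 10 in all, crops included, and the job is handed in when it is done.

Besides the shell and the picture viewer there is one more tool, called after "Emit:" in YAML: its name, and indented under it one key for each argument. play_rows: Moves the arm, as the interface text tells. Its arguments: {"type":"object","properties":{"series":{"type":"array","items":{"type":"array","items":{"type":"number"}}},"newtons":{"type":"number"}},"required":["series"]}

```bash
mkdir -p pics
cat > h.py <<'E'
from bench import *
import numpy as np, cv2
def snap(n,f):
    s=snapshot(n); cv2.imwrite('pics/'+f+'.png',cv2.cvtColor(s['frame'],cv2.COLOR_RGB2BGR)); return s
def cam(s):
    f=210/np.tan(np.radians(s['vertical_fov']/2)); return f,s['cx'],s['cy'],np.array(s['camera_from_world'])
def ray(s,u,v):
    f,cx,cy,M=cam(s); R=M[:3,:3]; o=-R.T@M[:3,3]; return o,R.T@np.array([(u-cx)/f,(v-cy)/f,1])
def atz(s,u,v,z):
    o,d=ray(s,u,v); return o+d*(z-o[2])/d[2]
def proj(s,p):
    f,cx,cy,M=cam(s); c=M[:3,:3]@np.asarray(p)+M[:3,3]; return c[:2]/c[2]*f+[cx,cy]
E
python3 - <<'E'
from h import *
import pickle
o=observe(); print(o['t'],o['tcp_pos'],np.round(o['tool_rot'],3),o['opening'])
a=snap('scene','s1');b=snap('top','t1');pickle.dump((a,b),open('c.pkl','wb'))
for s in(a,b): print(cam(s))
E
```

```text
0.0 [ 0.20139582 -0.69560607  0.23013505] [[ 0.961  0.278 -0.001]
 [ 0.278 -0.961  0.002]
 [-0.    -0.002 -1.   ]] 0.08555905355432558
(np.float64(521.3460832943282), 279.52160945159045, 200.43578414159595, array([[ 0.0660198 ,  0.99778836, -0.00773158, -0.0420305 ],
       [ 0.71772722, -0.05286929, -0.69431439, -0.29121384],
       [-0.69318758,  0.04028933, -0.71963028,  1.90770657],
       [ 0.        ,  0.        ,  0.        ,  1.        ]]))
(np.float64(506.21993573663246), 271.28908031070915, 206.18755025930062, array([[-0.03073362, -0.99946624,  0.01107612, -0.00134926],
       [-0.9967985 ,  0.0298295 , -0.07418182,  0.52043008],
       [ 0.07381183, -0.01332054, -0.99718322,  1.24729074],
       [ 0.        ,  0.        ,  0.        ,  1.        ]]))
```

View pics/s1.png

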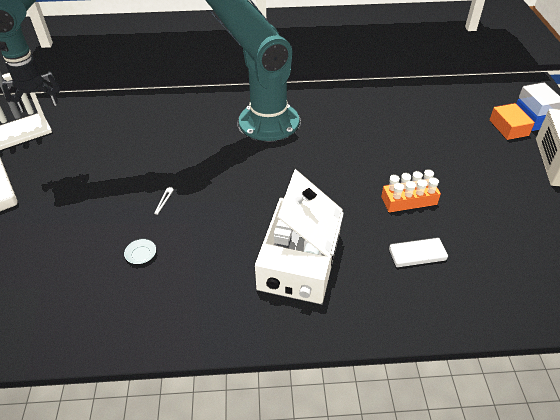

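View pics/t1.png

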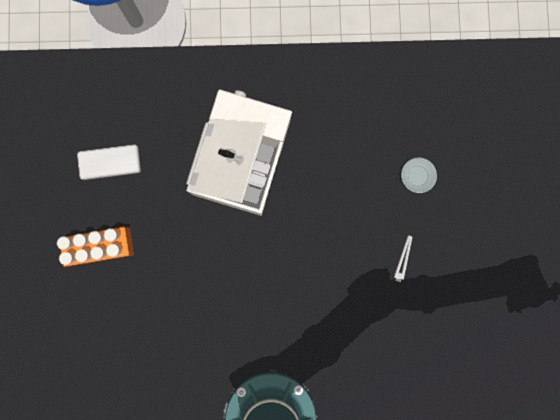

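The scene view shows the housing near (300,240) with its panel up. In the top view the housing is at about (187–292, 90–215), with the hinge on the left, the solid end at the top and the wing at about (228,154). I'll enlarge both.

Run:
```python
import cv2,numpy as np
a=cv2.imread('pics/s1.png')[160:310,245:355];b=cv2.imread('pics/t1.png')[80:225,175:305]
a=cv2.resize(a,None,fx=4,fy=4,interpolation=2);b=cv2.resize(b,None,fx=4,fy=4,interpolation=2)[:600]
a=a[:,:280*4]
im=np.zeros((600,960,3),np.uint8);im[:a.shape[0],:440]=a;im[:b.shape[0],440:960]=b
cv2.imwrite('pics/c1.png',cv2.resize(im,(800,500)))
```

```text
(no output)
```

View pics/c1.png

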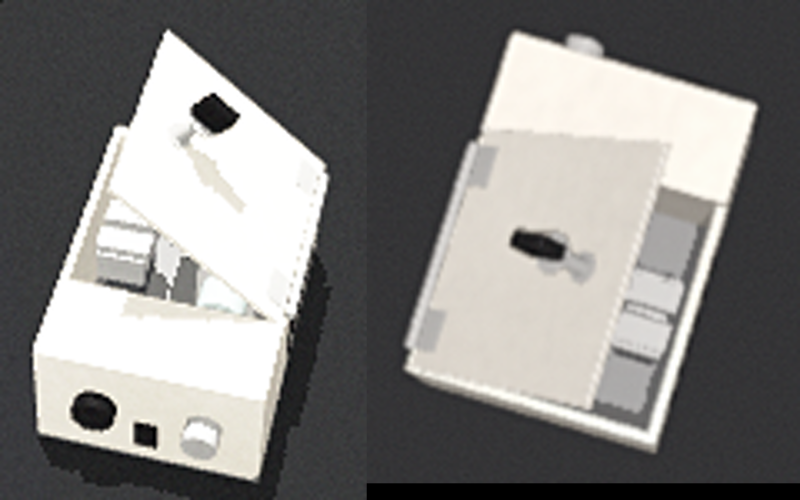

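```bash
cat > fit.py <<'E'
from h import *
import pickle
from scipy.optimize import least_squares
a,b=pickle.load(open('c.pkl','rb'))
def hw(p,x):
    c,s=np.cos(p[2]),np.sin(p[2]); return np.array([p[0]+c*x[0]-s*x[1],p[1]+s*x[0]+c*x[1],x[2]])
def pan(th,x,r,h): # r from hinge, h above underside
    return [x,.085-r*np.cos(th)+h*np.sin(th)*1,.110+r*np.sin(th)+h*np.cos(th)]
if __name__=='__main__':
    T=lambda X,Y:(175+(X-366.7)/3.3333,80+Y/3.3333); S=lambda X,Y:(245+X/3.3333,160+Y/3.3333)
    obs=[(b,T(513,32),lambda t:[.16,.09,.116]),(b,T(757,104),lambda t:[.16,-.09,.116]),(b,T(656,450),lambda t:[-.09,-.09,.110]),
     (b,T(670,142),lambda t:pan(t,.088,.178,.006)),(b,T(590,407),lambda t:pan(t,-.088,.178,.006)),
     (a,S(168,30),lambda t:pan(t,-.088,.178,.006)),(a,S(110,190),lambda t:pan(t,.088,.178,.006)),
     (a,S(36,345),lambda t:[.16,-.09,.116]),(a,S(287,393-0),lambda t:[.16,.09,.116]),
     (a,S(214,112),lambda t:pan(t,0,.14,.006+.045)),(b,T(537,243),lambda t:pan(t,0,.14,.006+.048))]
    F=lambda p:np.concatenate([proj(s,hw(p,f(p[3])))-uv for s,uv,f in obs])
    r=least_squares(F,[.7,.1,-.3,.6],loss='soft_l1'); p=r.x; print(p); print(F(p).reshape(-1,2).round(1))
    np.save('p.npy',p)
    for n,x in (('edge',pan(p[3],0,.178,.006)),('studtop',pan(p[3],0,.14,.06)),('edge0',pan(0,0,.178,.006)),('stud0',pan(0,0,.14,.06)),('hinge',[0,.085,.11])): print(n,hw(p,x).round(4))
E
python3 fit.py
```

```text
[ 0.61212704  0.06531393 -0.31563527  0.70188038]
[[-1.1 -0.4]
 [-0.7 -0.6]
 [-0.5 -2.1]
 [-0.9  0.3]
 [-0.7  0.5]
 [-1.6 -0.2]
 [-0.8 -0.7]
 [-1.8  0.7]
 [-6.6  0.6]
 [-0.9 -1. ]
 [-0.7  0.6]]
edge [0.5975 0.0206 0.2295]
studtop [0.6174 0.0813 0.2462]
edge0 [ 0.5833 -0.0231  0.116 ]
stud0 [0.5951 0.013  0.17  ]
hinge [0.6385 0.1461 0.11  ]
```

```bash
cat > go.py <<'E'
from fit import *
p=np.load('p.npy')
def rem(tgt,yaw=None,pr=True):
    o=observe(); R=np.array(o['tool_rot']); d=R.T@(np.array(tgt)-o['tcp_pos'])*100
    cur=np.arctan2(R[1,1],R[0,1]); y=p[2] if yaw is None else yaw
    print('t',round(o['t'],2),'tcp',np.round(o['tcp_pos'],4),'F',np.round(o['ft_force'],1),'tgt',np.round(tgt,4),'d_cm',d.round(2),'turn',round(((cur-y+np.pi)%(2*np.pi))-np.pi,3),'tilt',R[:2,2].round(3))
E
python3 -c "
from go import *
rem(hw(p,pan(p[3],-.045,.165,.006))+[0,0,.06])
R=np.array(observe()['tool_rot']);t=-.97;c,s=np.cos(t),np.sin(t)
R2=R@np.array([[c,-s,0],[s,c,0],[0,0,1]]);print(R2.T@(hw(p,pan(p[3],-.045,.165,.006))+[0,0,.06]-observe()['tcp_pos'])*100)"
```

```text
t 0.1 tcp [ 0.2014 -0.6957  0.2302] F [ 0.2 -0.5  0.2] tgt [0.5578 0.044  0.2811] d_cm [ 54.81 -61.14  -4.97] turn -0.973 tilt [-0.001  0.002]
[81.42093904 10.64883596 -4.97040282]
```

Emit:
play_rows:
  series:
    - [1,0,0,-1,-0.12]
    - [1,0,0,-1,-0.12]
    - [1,0,0,-1,-0.12]
    - [1,0,0,-1,-0.12]
    - [1,0,0,-1,-0.12]
    - [1,0,0,-1,-0.12]
    - [1,0,0,-0.5,-0.12]
    - [1,0,0,-0.5,-0.12]

```text
t: 0.77
tcp_pos: [0.2014, -0.6963, 0.3014]
tool_rot: [[0.318, 0.948, -0.0], [0.948, -0.318, 0.0], [0.0, -0.0, -1.0]]
ft_force: [-1.1, 0.4, -1.1]
opening: -0.0001
gripper_force: 0.0
```

Emit:
play_rows:
  series:
    - [1,3.2,0.42,0,0]
    - [1,3.2,0.42,0,0]
    - [1,3.2,0.42,0,0]
    - [1,3.2,0.42,0,0]
    - [1,3.2,0.42,0,0]
    - [1,3.2,0.42,0,0]
    - [1,3.2,0.42,0,0]
    - [1,3.2,0.42,0,0]
    - [1,3.2,0.42,0,0]
    - [1,3.2,0.42,0,0]
    - [1,3.2,0.42,0,0]
    - [1,3.2,0.42,0,0]

```text
t: 1.77
tcp_pos: [0.3735, -0.3476, 0.301]
tool_rot: [[0.323, 0.946, -0.001], [0.946, -0.323, 0.0], [0.0, -0.001, -1.0]]
ft_force: [0.9, -0.1, -0.9]
opening: -0.0
gripper_force: 0.0
```

Emit:
play_rows:
  series:
    - [1,3.2,0.42,0,0]
    - [1,3.2,0.42,0,0]
    - [1,3.2,0.42,0,0]
    - [1,3.2,0.42,0,0]
    - [1,3.2,0.42,0,0]
    - [1,3.2,0.42,0,0]
    - [1,3.2,0.42,0,0]
    - [1,3.2,0.42,0,0]
    - [1,3.2,0.42,0,0]
    - [1,3.0,0.42,0,0]
    - [1,2,0.42,0,0]
    - [1,0,0,0,0]

```text
t: 2.77
tcp_pos: [0.5283, -0.0386, 0.3015]
tool_rot: [[0.316, 0.949, 0.002], [0.949, -0.316, 0.003], [0.004, 0.001, -1.0]]
ft_force: [-0.1, 0.3, -0.1]
opening: -0.0
gripper_force: 0.0
```

```bash
python3 -c "
from go import *
rem(hw(p,pan(p[3],-.045,.165,.006))+[0,0,.02])
print(observe()['joint_pos'])
th=p[3]
for k in range(0,8):
  t=th*(1-k/7); print(round(t,2),(np.array(pan(t,-.045,.165,.006))*100).round(2))
snap('scene','s2')
b=cv2.imread('pics/s2.png')[120:310,220:370];cv2.imwrite('pics/c2.png',cv2.resize(b,None,fx=3,fy=3,interpolation=2))"
```

```text
t 2.77 tcp [ 0.5283 -0.0386  0.3015] F [-0.1  0.3 -0.1] tgt [0.5578 0.044  0.2411] d_cm [8.75 0.19 6.08] turn -0.005 tilt [0.002 0.003]
[ 0.38032728  0.29407413 -0.48732988  1.9577032   0.16649224  0.92656295
 -0.51038778]
0.7 [-4.5  -3.71 22.11]
0.6 [-4.5  -4.76 20.83]
0.5 [-4.5  -5.68 19.46]
0.4 [-4.5  -6.46 17.99]
0.3 [-4.5  -7.08 16.46]
0.2 [-4.5  -7.55 14.87]
0.1 [-4.5  -7.86 13.25]
0.0 [-4.5 -8.  11.6]
```

View pics/c2.png

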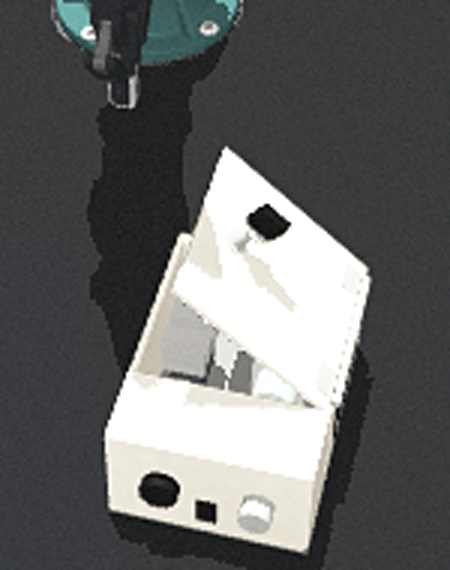

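The gripper is left of the panel's edge and clear of it (fingertip at about (122,100) in the crop). The panel hasn't moved. I'll go over the panel, then down to just above the contact point.

Emit:
play_rows:
  series:
    - [1,2.5,0,0,0]
    - [1,2.5,0,0,0]
    - [1,2.5,0.2,0,0]
    - [1,2.3,0,0,0]
    - [1,0,0,1.5,0]
    - [1,0,0,1.5,0]
    - [1,0,0,1.5,0]
    - [1,0,0,1.0,0]
    - [1,0,0,0,0]

```text
t: 3.57
tcp_pos: [0.5577, 0.0457, 0.2438]
tool_rot: [[0.325, 0.946, -0.006], [0.946, -0.325, -0.002], [-0.003, -0.005, -1.0]]
ft_force: [-0.4, -0.1, 0.2]
opening: -0.0001
gripper_force: 0.0
```

```bash
python3 -c "
from go import *
rem(hw(p,pan(p[3],-.045,.165,.006))+np.array([.3106,.9505,0])*.011)"
```

```text
t 3.57 tcp [0.5577 0.0457 0.2438] F [-0.4 -0.1  0.2] tgt [0.5612 0.0544 0.2211] d_cm [0.95 0.06 2.26] turn -0.015 tilt [-0.006 -0.002]
```

Emit:
play_rows:
  series:
    - [1,0.9,0,0.5,0]
    - [1,0,0,0.5,0]
    - [1,0,0,0.5,0]
    - [1,0,0,0.4,0]
    - [1,0,0,0.4,0]
    - [1,-0.2,0,0.4,0]
    - [1,-0.2,0,0.3,0]
    - [1,-0.2,0,0.3,0]

```text
t: 4.23
tcp_pos: [0.5612, 0.0504, 0.2136]
tool_rot: [[0.323, 0.946, 0.001], [0.946, -0.323, -0.0], [0.0, 0.001, -1.0]]
ft_force: [-0.2, -0.1, 3.9]
opening: -0.0002
gripper_force: 1.5
```

Emit:
play_rows:
  series:
    - [1,-0.32,0,0.4,0]
    - [1,-0.32,0,0.4,0]
    - [1,-0.3,0,0.4,0]
    - [1,-0.28,0,0.42,0]
    - [1,-0.26,0,0.42,0]
    - [1,-0.25,0,0.42,0]
    - [1,-0.23,0,0.42,0]
    - [1,-0.22,0,0.45,0]
    - [1,-0.2,0,0.45,0]
    - [1,-0.18,0,0.45,0]
    - [1,-0.18,0,0.45,0]
    - [1,-0.17,0,0.45,0]

```text
t: 5.23
tcp_pos: [0.5517, 0.0229, 0.1616]
tool_rot: [[0.323, 0.946, 0.001], [0.946, -0.323, 0.0], [0.0, 0.001, -1.0]]
ft_force: [2.6, 0.5, 1.9]
opening: -0.0001
gripper_force: 1.2
```

```bash
python3 -c "
from go import *
rem(hw(p,pan(0,-.045,.158,.006)))"
```

```text
t 5.23 tcp [0.5517 0.0229 0.1616] F [2.6 0.5 1.9] tgt [0.5467 0.0099 0.116 ] d_cm [-1.39 -0.06  4.56] turn -0.013 tilt [0.001 0.   ]
```

Emit:
play_rows:
  series:
    - [1,-0.17,0,0.45,0]
    - [1,-0.17,0,0.45,0]
    - [1,-0.15,0,0.45,0]
    - [1,-0.15,0,0.45,0]
    - [1,-0.13,0,0.45,0]
    - [1,-0.12,0,0.4,0]
    - [1,-0.1,0,0.4,0]
    - [1,-0.1,0,0.35,0]
    - [1,-0.1,0,0.3,0]
    - [1,0,0,0.25,0]

```text
t: 6.07
tcp_pos: [0.5469, 0.0114, 0.122]
tool_rot: [[0.323, 0.946, -0.001], [0.946, -0.323, -0.001], [-0.001, -0.001, -1.0]]
ft_force: [-0.3, 0.6, 1.7]
opening: 0.0005
gripper_force: 1.1
```

Emit:
play_rows:
  series:
    - [1,0,0,0.2,0]
    - [1,0,0,0.15,0]
    - [1,0,0,0.1,0]
    - [1,0,0,0.05,0]

```text
t: 6.4
tcp_pos: [0.5468, 0.0111, 0.1172]
tool_rot: [[0.323, 0.946, -0.002], [0.946, -0.323, -0.001], [-0.002, -0.001, -1.0]]
ft_force: [-1.0, 0.6, 2.3]
opening: 0.0003
gripper_force: 1.1
```

Emit:
play_rows:
  series:
    - [1,0,0,0.05,0]
    - [1,0,0,0.05,0]
    - [1,0,0,0,0]

```text
t: 6.65
tcp_pos: [0.5471, 0.0113, 0.1163]
tool_rot: [[0.323, 0.946, -0.001], [0.946, -0.323, -0.001], [-0.001, -0.001, -1.0]]
ft_force: [-0.5, -0.6, -0.0]
opening: -0.0
gripper_force: 0.0
```

Emit:
play_rows:
  series:
    - [1,0,0,0.05,0]
    - [1,0,0,0.05,0]
    - [1,0,0,0,0]

```text
t: 6.9
tcp_pos: [0.5476, 0.0115, 0.1161]
tool_rot: [[0.323, 0.946, -0.0], [0.946, -0.323, -0.001], [-0.001, 0.0, -1.0]]
ft_force: [-2.1, -1.0, 6.3]
opening: -0.0001
gripper_force: 3.2
```

Emit:
play_rows:
  series:
    - [1,0,0,-1,0]
    - [1,0,0,-2,0]
    - [1,0,0,-3,0]
    - [0.3,0,0,-3,0]
    - [0.3,0,0,-3,0]
    - [0.3,-2,0,0,0]
    - [0.3,-2,0,0,0]
    - [0.3,-2,0,0,0]
    - [0.3,-2,0,0,0]
    - [0.3,0,0,0,0]

```text
t: 7.73
tcp_pos: [0.5203, -0.0687, 0.2357]
tool_rot: [[0.329, 0.944, -0.001], [0.944, -0.329, -0.003], [-0.003, -0.0, -1.0]]
ft_force: [0.1, -0.0, -0.4]
opening: 0.0598
gripper_force: 0.0
```

```bash
python3 -c "
from go import *
st=hw(p,pan(0,0,.14,.06)); rem(st+[0,0,.05]); print(observe()['opening'])
import pickle
s=snap('scene','s3');t=snap('top','t3');pickle.dump((s,t),open('c3.pkl','wb'))
print(proj(s,st),proj(t,st),proj(t,hw(p,pan(0,.088,.178,.006))),proj(s,hw(p,pan(0,.088,.178,.006))))
a=cv2.imread('pics/s3.png')[190:315,235:360];b=cv2.imread('pics/t3.png')[80:225,175:305]
a=cv2.resize(a,None,fx=3.2,fy=3.2,interpolation=2);b=cv2.resize(b,None,fx=3,fy=3,interpolation=2)
im=np.zeros((435,790,3),np.uint8);im[:400,:400]=a;im[:,400:]=b;cv2.imwrite('pics/c3.png',im)"
```

```text
t 7.73 tcp [ 0.5203 -0.0687  0.2357] F [ 0.1 -0.  -0.4] tgt [0.5951 0.013  0.22  ] d_cm [10.18  4.37  1.54] turn -0.02 tilt [-0.001 -0.003]
0.05980626418661218
[282.91622552 206.9459785 ] [257.3965837  167.84771595] [284.0658387  140.01163877] [260.66159636 242.44187289]
```

View pics/c3.png

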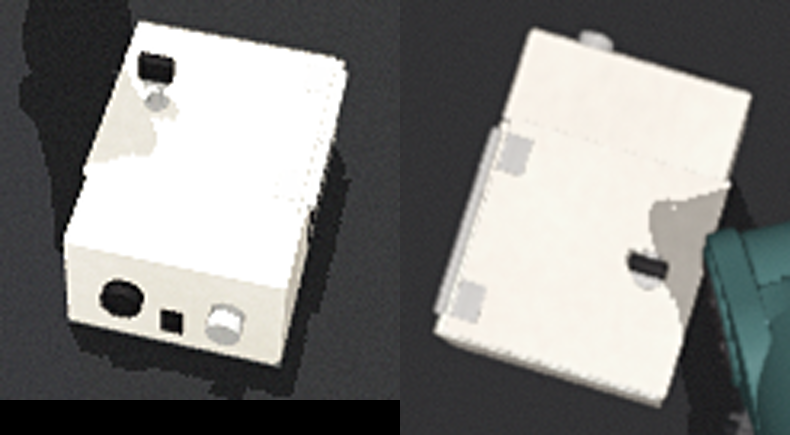

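The panel is flush. The wing is at (258,168) in the top view, against a predicted (257,168), and it lies along housing y. I'll move above it and check alignment with the wrist camera.

Emit:
play_rows:
  series:
    - [0.3,2.5,1.1,0,-0.02]
    - [0.3,2.5,1.1,0,0]
    - [0.3,2.5,1.1,0,0]
    - [0.3,2.5,1.1,0,0]
    - [0.3,0.2,0,1,0]
    - [0.3,0,0,0.5,0]
    - [0.3,0,0,0,0]
    - [0.3,0,0,0,0]

```text
t: 8.5
tcp_pos: [0.5939, 0.019, 0.2198]
tool_rot: [[0.304, 0.953, -0.002], [0.953, -0.304, -0.001], [-0.001, -0.002, -1.0]]
ft_force: [0.5, 0.1, 0.3]
opening: 0.0599
gripper_force: 0.0
```

```bash
cat > w.py <<'E'
from go import *
def wproj(s,o,P):
    T=np.linalg.inv(np.array(s['T_tool_cam'])); R=np.array(o['tool_rot'])
    q=T[:3,:3]@(R.T@(np.array(P)-o['tcp_pos']))+T[:3,3]
    f=210/np.tan(np.radians(s['vertical_fov']/2)); th=np.arctan2(np.hypot(*q[:2]),q[2]); return np.array([s['cx'],s['cy']])+f*th*q[:2]/np.hypot(*q[:2])
E
python3 -c "
from w import *
st=hw(p,pan(0,0,.14,.06)); rem(st+[0,0,.05]); o=observe();s=snap('wrist','w1')
print(np.round(s['T_tool_cam'],3),s['vertical_fov'])
for d in ((0,0),(-.006,.015),(.006,.015),(.006,-.015),(-.006,-.015)): print(d,wproj(s,o,hw(p,[d[0],-.055+d[1],.17])).round(1))
for q in ((-.088,-.093,.116),(.088,-.093,.116)): print(wproj(s,o,hw(p,q)).round(1))
"
```

```text
t 8.5 tcp [0.5939 0.019  0.2198] F [0.5 0.1 0.3] tgt [0.5951 0.013  0.22  ] d_cm [-0.53  0.29 -0.02] turn 0.006 tilt [-0.002 -0.001]
[[-0.    -0.958 -0.287  0.073]
 [ 1.    -0.    -0.     0.   ]
 [ 0.    -0.287  0.958 -0.143]
 [ 0.     0.     0.     1.   ]] 65.70646984690485
(0, 0) [279.8 243. ]
(-0.006, 0.015) [270.5 220.7]
(0.006, 0.015) [289.7 220.8]
(0.006, -0.015) [288.7 264.2]
(-0.006, -0.015) [270.4 264.1]
[176.3 258.6]
[380.2 259.8]
```

View pics/w1.png

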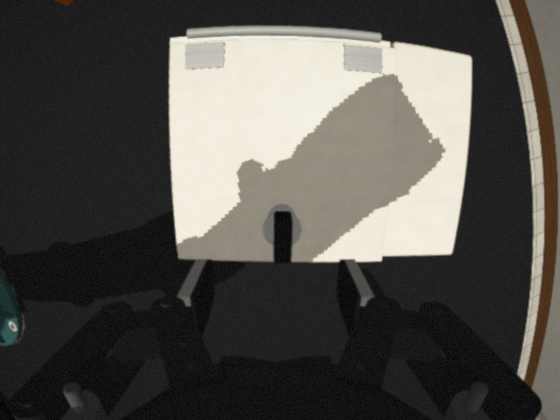

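The wing is centred at u≈283, about 3 px right of the prediction, and the panel's corners are also about 2 px right. So I'll aim 1.5–2 mm further along tool y. The wing's far end at v≈263 matches.

Emit:
play_rows:
  series:
    - [0.3,-0.5,0.42,0,0.005]
    - [0.3,0,0,1,0]
    - [0.3,0,0,1.2,0]
    - [0.3,0,0,1.2,0]
    - [0.3,0,0,1.2,0]
    - [0.3,0,0,1,0]
    - [0.3,0,0,0.7,0]
    - [0.3,0,0,0.5,0]
    - [0.3,0,0,0,0]

```text
t: 9.3
tcp_pos: [0.5967, 0.0136, 0.151]
tool_rot: [[0.308, 0.951, -0.002], [0.951, -0.308, -0.0], [-0.001, -0.002, -1.0]]
ft_force: [0.6, -0.2, 0.3]
opening: 0.0595
gripper_force: 0.0
```

```bash
python3 -c "
from w import *
st=hw(p,pan(0,0,.14,.06)); rem(st+[0,0,-.02]); o=observe();s=snap('wrist','w2')
print(s['cx'],s['cy'])
for d in ((0,0),(-.006,.015),(.006,.015)): print(d,wproj(s,o,hw(p,[d[0],-.055+d[1],.17])).round(1))
"
```

```text
t 9.3 tcp [0.5967 0.0136 0.151 ] F [ 0.6 -0.2  0.3] tgt [0.5951 0.013  0.15  ] d_cm [-0.1  -0.14  0.1 ] turn 0.002 tilt [-0.002 -0.   ]
275.152528048399 212.579035521697
(0, 0) [271.8 292.8]
(-0.006, 0.015) [257.5 262.1]
(0.006, 0.015) [286.1 262.2]
```

View pics/w2.png

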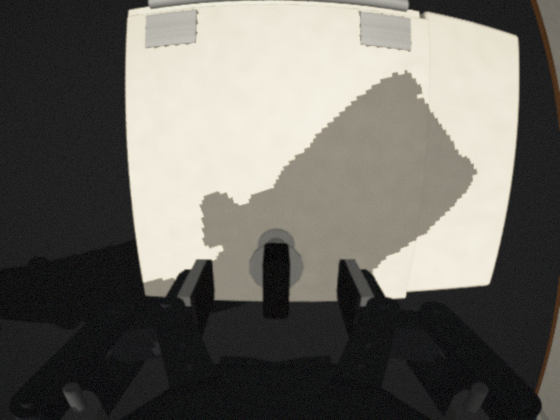

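The wing is centred between the fingers (wing 263–290, finger gap 212–340). Closing gently.

Emit:
play_rows:
  newtons: 25
  series:
    - [0.6,0,0,0,0]
    - [0.8,0,0,0,0]
    - [1,0,0,0,0]
    - [1,0,0,0,0]
    - [1,0,0,0,0]
    - [1,0,0,0,0]

```text
t: 9.85
tcp_pos: [0.5974, 0.0137, 0.153]
tool_rot: [[0.309, 0.951, -0.0], [0.951, -0.309, 0.0], [0.0, -0.0, -1.0]]
ft_force: [-1.0, 1.3, 3.4]
opening: 0.0114
gripper_force: 29.9
```

Emit:
play_rows:
  newtons: 45
  series:
    - [1,0,0,0,0]
    - [1,0,0,0.1,0]
    - [1,0,0,0.1,0]
    - [1,0,0,0.1,0]
    - [1,0,0,0.1,0]
    - [1,0,0,0.1,0]
    - [1,0,0,0,0]
    - [1,0,0,0,0]

```text
t: 10.52
tcp_pos: [0.5974, 0.0137, 0.1474]
tool_rot: [[0.309, 0.951, -0.0], [0.951, -0.309, 0.0], [0.0, -0.0, -1.0]]
ft_force: [-2.2, 1.3, 5.0]
opening: 0.0104
gripper_force: 50.8
```

Emit:
play_rows:
  series:
    - [1,0,0,0.05,0]
    - [1,0,0,0.05,0]
    - [1,0,0,0,0]

```text
t: 10.77
tcp_pos: [0.5974, 0.0137, 0.1464]
tool_rot: [[0.309, 0.951, -0.0], [0.951, -0.309, 0.0], [0.0, -0.0, -1.0]]
ft_force: [-1.4, 1.2, 5.3]
opening: 0.0113
gripper_force: 50.8
```

Emit:
play_rows:
  series:
    - [1,0,0,0.05,0]
    - [1,0,0,0.05,0]
    - [1,0,0,0,0]

```text
t: 11.02
tcp_pos: [0.5974, 0.0137, 0.1454]
tool_rot: [[0.309, 0.951, -0.0], [0.951, -0.309, 0.0], [0.0, -0.0, -1.0]]
ft_force: [-2.5, 1.2, 4.6]
opening: 0.0105
gripper_force: 50.8
```

Emit:
play_rows:
  series:
    - [1,0,0,0.05,0]
    - [1,0,0,0.05,0]
    - [1,0,0,0,0]

```text
t: 11.27
tcp_pos: [0.5974, 0.0136, 0.1445]
tool_rot: [[0.309, 0.951, -0.0], [0.951, -0.309, 0.0], [0.0, -0.0, -1.0]]
ft_force: [-2.6, 1.6, 5.1]
opening: 0.0108
gripper_force: 50.8
```

Emit:
play_rows:
  series:
    - [1,0,0,0.05,0]
    - [1,0,0,0.05,0]
    - [1,0,0,0,0]

```text
t: 11.52
tcp_pos: [0.5974, 0.0136, 0.1435]
tool_rot: [[0.309, 0.951, -0.0], [0.951, -0.309, 0.0], [0.0, -0.0, -1.0]]
ft_force: [-3.1, 0.9, 5.9]
opening: 0.0108
gripper_force: 50.9
```

Emit:
play_rows:
  series:
    - [1,0,0,0.05,0]
    - [1,0,0,0.05,0]
    - [1,0,0,0,0]

```text
t: 11.77
tcp_pos: [0.5974, 0.0136, 0.1425]
tool_rot: [[0.309, 0.951, -0.0], [0.951, -0.309, 0.0], [0.0, -0.0, -1.0]]
ft_force: [-3.1, 2.6, 5.6]
opening: 0.0106
gripper_force: 50.9
```

Emit:
play_rows:
  series:
    - [1,0,0,0.05,0]
    - [1,0,0,0.05,0]
    - [1,0,0,0,0]

```text
t: 12.02
tcp_pos: [0.5974, 0.0136, 0.1416]
tool_rot: [[0.309, 0.951, -0.0], [0.951, -0.309, 0.0], [0.0, -0.0, -1.0]]
ft_force: [-3.8, 1.1, 4.9]
opening: 0.0107
gripper_force: 50.9
```

Emit:
play_rows:
  series:
    - [1,0,0,0.05,0]
    - [1,0,0,0.05,0]
    - [1,0,0,0,0]

```text
t: 12.27
tcp_pos: [0.5974, 0.0136, 0.1406]
tool_rot: [[0.309, 0.951, -0.0], [0.951, -0.309, 0.0], [-0.0, -0.0, -1.0]]
ft_force: [-2.8, 2.2, 6.8]
opening: 0.0107
gripper_force: 51.0
```

Emit:
play_rows:
  series:
    - [1,0,0,0.05,0]
    - [1,0,0,0.05,0]
    - [1,0,0,0,0]

```text
t: 12.52
tcp_pos: [0.5974, 0.0137, 0.1396]
tool_rot: [[0.309, 0.951, -0.0], [0.951, -0.309, 0.0], [-0.0, -0.0, -1.0]]
ft_force: [-3.4, 0.6, 6.8]
opening: 0.0105
gripper_force: 51.0
```

Emit:
play_rows:
  series:
    - [1,0,0,0.05,0]
    - [1,0,0,0.05,0]
    - [1,0,0,0,0]

```text
t: 12.77
tcp_pos: [0.5974, 0.0136, 0.1387]
tool_rot: [[0.309, 0.951, -0.0], [0.951, -0.309, -0.0], [-0.0, -0.0, -1.0]]
ft_force: [-3.8, 2.0, 5.8]
opening: 0.0105
gripper_force: 51.0
```

Emit:
play_rows:
  series:
    - [1,0,0,0.05,0]
    - [1,0,0,0.05,0]
    - [1,0,0,0,0]

```text
t: 13.02
tcp_pos: [0.5975, 0.0137, 0.1377]
tool_rot: [[0.309, 0.951, -0.0], [0.951, -0.309, 0.0], [-0.0, -0.0, -1.0]]
ft_force: [-3.1, 0.5, 5.8]
opening: 0.011
gripper_force: 51.1
```

Emit:
play_rows:
  series:
    - [1,0,0,0.05,0]
    - [1,0,0,0.05,0]
    - [1,0,0,0,0]

```text
t: 13.27
tcp_pos: [0.5974, 0.0136, 0.1367]
tool_rot: [[0.309, 0.951, -0.0], [0.951, -0.309, -0.0], [-0.0, -0.0, -1.0]]
ft_force: [-3.4, 0.7, 6.3]
opening: 0.0107
gripper_force: 51.1
```

Emit:
play_rows:
  series:
    - [1,0,0,0.05,0]
    - [1,0,0,0.05,0]
    - [1,0,0,0,0]

```text
t: 13.52
tcp_pos: [0.5974, 0.0136, 0.1358]
tool_rot: [[0.309, 0.951, -0.0], [0.951, -0.309, -0.0], [-0.0, -0.0, -1.0]]
ft_force: [-3.8, 1.7, 6.7]
opening: 0.011
gripper_force: 51.1
```

Emit:
play_rows:
  series:
    - [1,0,0,0.05,0]
    - [1,0,0,0.05,0]
    - [1,0,0,0,0]

```text
t: 13.77
tcp_pos: [0.5975, 0.0136, 0.1348]
tool_rot: [[0.309, 0.951, -0.0], [0.951, -0.309, -0.0], [-0.0, -0.0, -1.0]]
ft_force: [-3.1, 2.1, 7.2]
opening: 0.0108
gripper_force: 51.2
```

Emit:
play_rows:
  series:
    - [1,0,0,0.05,0]
    - [1,0,0,0.05,0]
    - [1,0,0,0,0]

```text
t: 14.02
tcp_pos: [0.5974, 0.0136, 0.1338]
tool_rot: [[0.309, 0.951, -0.0], [0.951, -0.309, -0.0], [-0.0, -0.0, -1.0]]
ft_force: [-3.7, 0.9, 8.1]
opening: 0.0105
gripper_force: 51.3
```

Emit:
play_rows:
  series:
    - [1,0,0,0.05,0]
    - [1,0,0,0.05,0]
    - [1,0,0,0,0]

```text
t: 14.27
tcp_pos: [0.5975, 0.0137, 0.1329]
tool_rot: [[0.309, 0.951, -0.0], [0.951, -0.309, -0.0], [-0.0, -0.0, -1.0]]
ft_force: [-3.5, 1.3, 7.8]
opening: 0.0109
gripper_force: 51.3
```

Emit:
play_rows:
  series:
    - [1,0,0,0.05,0]
    - [1,0,0,0.05,0]
    - [1,0,0,0,0]

```text
t: 14.52
tcp_pos: [0.5974, 0.0137, 0.1319]
tool_rot: [[0.309, 0.951, -0.0], [0.951, -0.309, -0.0], [-0.0, -0.0, -1.0]]
ft_force: [-5.0, 0.5, 8.7]
opening: 0.0107
gripper_force: 51.3
```

Emit:
play_rows:
  series:
    - [1,0,0,0.05,0]
    - [1,0,0,0.05,0]
    - [1,0,0,0,0]

```text
t: 14.77
tcp_pos: [0.5975, 0.0136, 0.131]
tool_rot: [[0.309, 0.951, -0.0], [0.951, -0.309, -0.0], [-0.0, -0.0, -1.0]]
ft_force: [-3.3, 1.7, 8.0]
opening: 0.0102
gripper_force: 51.3
```

Emit:
play_rows:
  series:
    - [1,0,0,0.05,0]
    - [1,0,0,0.05,0]
    - [1,0,0,0,0]

```text
t: 15.02
tcp_pos: [0.5975, 0.0136, 0.1301]
tool_rot: [[0.309, 0.951, -0.0], [0.951, -0.309, -0.0], [-0.0, -0.0, -1.0]]
ft_force: [-3.9, 1.0, 9.3]
opening: 0.0107
gripper_force: 51.4
```

Emit:
play_rows:
  series:
    - [1,0,0,0.05,0]
    - [1,0,0,0.05,0]
    - [1,0,0,0,0]

```text
t: 15.27
tcp_pos: [0.5975, 0.0137, 0.1297]
tool_rot: [[0.309, 0.951, -0.0], [0.951, -0.309, -0.001], [-0.001, 0.0, -1.0]]
ft_force: [-6.1, 0.6, 12.4]
opening: 0.0107
gripper_force: 52.0
```

There is a sharp rise (12.4 N, with the tool stopped), so the stud has bottomed. Turning now.

Emit:
play_rows:
  series:
    - [1,0,0,0,0.06]
    - [1,0,0,0,0.08]
    - [1,0,0,0,0.08]

```text
t: 15.52
tcp_pos: [0.5976, 0.0136, 0.1297]
tool_rot: [[0.511, 0.859, 0.0], [0.859, -0.511, -0.001], [-0.0, 0.001, -1.0]]
ft_force: [-5.5, 0.5, 12.1]
opening: 0.0108
gripper_force: 51.8
```

```bash
python3 -c "
from go import *
o=observe();rem(o['tcp_pos']);print(np.round(o['torque'],2),np.round(o['joint_pos'],2))"
```

```text
t 15.52 tcp [0.5976 0.0136 0.1297] F [-5.5  0.5 12.1] tgt [0.5976 0.0136 0.1297] d_cm [0. 0. 0.] turn -0.221 tilt [ 0.    -0.001]
[0.23 1.13 0.07] [ 0.15  0.58 -0.35  1.97  0.32  0.64 -0.94]
```

Emit:
play_rows:
  series:
    - [1,0,0,0,0.1]
    - [1,0,0,0,0.1]
    - [1,0,0,0,0.1]
    - [1,0,0,0,0.1]
    - [1,0,0,0,0.1]
    - [1,0,0,0,0.1]
    - [1,0,0,0,0.1]
    - [1,0,0,0,0]

```text
t: 16.18
tcp_pos: [0.5979, 0.0131, 0.1298]
tool_rot: [[0.945, 0.328, 0.001], [0.328, -0.945, -0.001], [0.0, 0.002, -1.0]]
ft_force: [-3.8, 0.2, 13.1]
opening: 0.0105
gripper_force: 51.8
```

```bash
python3 -c "
from go import *
o=observe();rem(o['tcp_pos'],p[2]-np.pi/2);print(np.round(o['torque'],2),np.round(o['joint_pos'],2))"
```

```text
t 16.18 tcp [0.5979 0.0131 0.1298] F [-3.8  0.2 13.1] tgt [0.5979 0.0131 0.1298] d_cm [0. 0. 0.] turn 0.65 tilt [ 0.001 -0.001]
[ 0.16  1.   -0.02] [ 0.01  0.57 -0.15  1.97  0.14  0.61 -1.47]
```

Emit:
play_rows:
  series:
    - [1,0,0,0,0.1]
    - [1,0,0,0,0.1]
    - [1,0,0,0,0.1]
    - [1,0,0,0,0.1]
    - [1,0,0,0,0.1]
    - [1,0,0,0,0.1]
    - [1,0,0,0,0.05]
    - [1,0,0,0,0]

```text
t: 16.85
tcp_pos: [0.5978, 0.0127, 0.1297]
tool_rot: [[0.951, -0.309, 0.0], [-0.309, -0.951, -0.002], [0.001, 0.001, -1.0]]
ft_force: [-4.3, 0.6, 12.2]
opening: 0.0109
gripper_force: 51.8
```

```bash
python3 -c "
from go import *
o=observe();rem(o['tcp_pos'],p[2]-np.pi/2);print(np.round(o['torque'],2),np.round(o['joint_pos'],2))"
```

```text
t 16.85 tcp [0.5978 0.0127 0.1297] F [-4.3  0.6 12.2] tgt [0.5978 0.0127 0.1297] d_cm [0. 0. 0.] turn 0.001 tilt [ 0.    -0.002]
[0.02 1.02 0.01] [-0.12  0.56  0.03  1.98 -0.03  0.6  -1.96]
```

Emit:
play_rows:
  series:
    - [1,0,0,-0.1,0]
    - [1,0,0,-0.1,0]
    - [1,0,0,-0.1,0]
    - [1,0,0,-0.05,0]
    - [1,0,0,0,0]

```text
t: 17.27
tcp_pos: [0.5978, 0.0127, 0.1327]
tool_rot: [[0.952, -0.307, 0.0], [-0.307, -0.952, -0.001], [0.001, 0.001, -1.0]]
ft_force: [-2.4, 0.0, 7.4]
opening: 0.0105
gripper_force: 51.2
```

Emit:
play_rows:
  series:
    - [1,0,0,-0.1,0]
    - [1,0,0,0,0]
    - [0.8,0,0,0,0]
    - [0.6,0,0,0,0]
    - [0.4,0,0,0,0]
    - [0.4,0,0,0,0]
    - [0.4,0,0,0,0]

```text
t: 17.85
tcp_pos: [0.5977, 0.0132, 0.1327]
tool_rot: [[0.951, -0.308, 0.0], [-0.308, -0.951, -0.0], [0.0, 0.0, -1.0]]
ft_force: [-0.3, 0.0, 1.1]
opening: 0.0511
gripper_force: 0.0
```

Emit:
play_rows:
  series:
    - [0.4,0,0,-1,0]
    - [0.4,0,0,-2,0]
    - [0.4,0,0,-3,0]
    - [0.4,0,0,-3,0]
    - [0.4,0,0,-3,0]
    - [0.4,0,0,-2,0]
    - [0.4,-2,0,0,0]
    - [0.4,-3,0,0,0]
    - [0.4,-3,0,0,0]
    - [0.4,-3,0,0,0]
    - [0.4,0,0,0,0]
    - [0.4,0,0,0,0]

```text
t: 18.85
tcp_pos: [0.4915, 0.0478, 0.2737]
tool_rot: [[0.952, -0.306, 0.0], [-0.306, -0.952, 0.0], [0.0, -0.0, -1.0]]
ft_force: [0.9, -0.0, -0.8]
opening: 0.0511
gripper_force: 0.0
```

```bash
python3 -c "
from go import *
s=snap('scene','s4');t=snap('top','t4')
w=snap('wrist','w4'); o=observe(); print(o['t'],o['tcp_pos'],o['opening'],o['ft_force'])
a=cv2.imread('pics/s4.png')[190:315,235:360];b=cv2.imread('pics/w4.png')
a=cv2.resize(a,None,fx=3,fy=3,interpolation=2);b=cv2.resize(b,(420,315))
im=np.zeros((375,795,3),np.uint8);im[:,:375]=a;im[:315,375:]=b;cv2.imwrite('pics/c4.png',im)"
```

```text
19.0 [0.49437464 0.047058   0.27366235] 0.051363179436924936 [0.41969432 0.6183906  0.63063755]
```

View pics/c4.png

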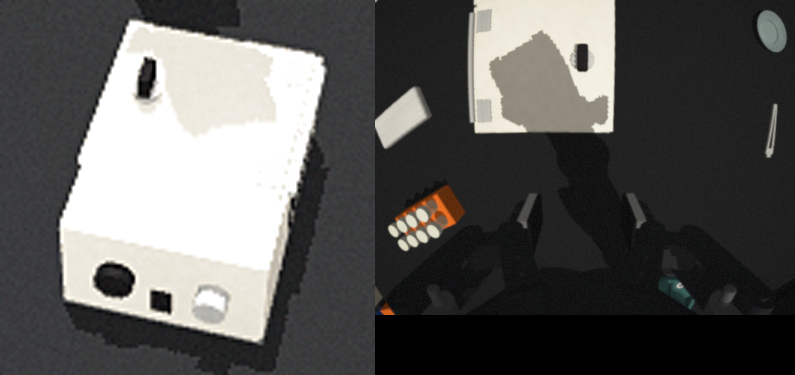

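The wing at (147,77) now lies parallel to the hinge and sits low on the shut panel. The bystanders haven't moved and the gripper is clear, so I'm handing in.

```bash
python3 -c "
from bench import *
print(job_done())"
```

```text
the job is handed in; nothing more can be done
None
```

The job is handed in at about 19 s: the panel is shut, and the stud was pushed in to its stop (peak reading about 13 N), turned 90° clockwise and let go; the last pictures show it staying in, with the dish, forceps, case and rack unmoved.

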